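Close the sieve shaker and tighten its wing nut

TASK

Close the sieve shaker: take the round cover from its sloping rest, lower it level onto the pan so that the brass wing nut comes up through the cover's slot, let go of the cover, and then turn the wing nut clockwise until it is snug on the cover. Leave the other things on the table where they are.

Things in the scene. Friction and masses are not known exactly. Their poses are not given: they have to be found in the camera images.
- shaker: Bench sieve shaker, fixed to the table: a grey round plinth (184 mm across, 36 mm high) carrying an open steel pan (160 mm outside, 152 mm inside diameter; the black seat ring forms its rim). Origin at the centre of its underside on the table, z up. A stud stands in the centre of the pan with the brass wing nut on it
- seat (a point): Centre of the pan's rim, on the stud's axis, on the top plane of the seat ring, 90 mm above the table: the cover's origin belongs here
- seat_ring (a joint): How far (m) the black spring-backed seat ring (161 mm outside, 150 mm inside) on the pan's rim is pressed down: 0 up, 0.002 at its hard stop. Its spring starts at 5 N and adds 2.5 N for each mm; the cover's own weight does not press it down
- wing_nut: The brass wing nut that stays on the stud; this origin is the centre of the underside of its foot, 103 mm above the table at joint nut_turn = 0; it moves up and down with the nut but does not turn with it (for the turn use nut_wings)
- nut_turn (a joint): Turn of the wing nut (rad), growing clockwise seen from above; starts between -0.3 and 0.3. Quick thread: 2.865 mm down per rad. With the cover seated, its foot touches the cover at about 1.2, is snug from about 1.5 and comes to a hard stop at about 1.9. It has 0.08 N m of friction and stays where it is left
- nut_wings (a point): Centre of the wings' top edge, on the stud's axis, 42.5 mm above the nut's underside; x runs along the wings, z up; turns with the nut. Wings: upright plate 44 mm long (x), 10 thick (y), 30 high below this point; under them the foot, a bar 52 long (x), 14 wide, 8 high. Both pass through the cover's slot when lined up with it; turned across it, the foot holds the cover down
- cover: Round blue-painted cover, 164 mm wide, 0.25 kg. Origin: centre of the underside of its 6 mm disc; z normal to it (up when seated), x toward its handle. Below: a lip 8 mm deep, 144 mm wide, that enters the pan. On top: a plate 60 (x) by 90 (y) mm, top 10 mm above the origin. Central slot through all: 60 mm along y, 20 mm along x. It starts on the lid rest, sloping 32 degrees, handle on the high side
- cover_handle (a point): Centre of the top of the cover's black handle, an upright bar 12 mm thick along the cover's x, 50 mm long along y, 26 mm high above the disc, centred 62 mm from the cover's centre in x; this point is 32 mm above the cover's origin along its z
- lid_rest: Wooden lid rest, fixed to the table: a board 164 by 150 mm sloping 32 degrees, rising toward its x axis, with two steel pegs at its lower edge that stop the cover. Origin under its centre on the table
- tally_counter: Grey tally counter, 52x71x28 mm, origin at its underside; leave alone
- dropper_bottle: Small amber-coloured dropper bottle with a red bulb, 33 mm wide, 99 mm high, origin at its underside; leave alone
- sticky_notes: Block of yellow sticky notes, 51x51x20 mm, origin at its underside; leave alone

How it is judged (in metres and radians):
On the way, in this order (a step that is already met when the one before it is completed fails the run):
1. the cover lies seated on the pan, level and centred, and has been let go (horizontal distance between cover and seat below 0.006 m and z of cover in the frame of seat below 0.003 m and angle between cover's own z axis and vertical below 0.05 rad and contact force between the fingers and cover below 0.1 N), for 0.2 s.
2. the wing nut presses the cover down (contact force between wing_nut and cover above 4 N), for 0.2 s.
At the end, for the whole second after the job is handed in: The cover lies on the pan's rim, level within 3 degrees, centred within 6 mm, no more than 2 mm above the seat plane and at rest; the wing nut has been turned clockwise past 1.2 rad and presses the cover with more than 4 N (horizontal distance between cover and seat below 0.006 m and z of cover in the frame of seat below 0.002 m and angle between cover's own z axis and vertical below 0.05 rad and contact force between wing_nut and cover above 4 N and value of joint nut_turn above 1.2 rad and linear speed of cover below 0.01 m/s); the robot touches nothing.
It fails at once if a bystander is moved by more than 3 cm (distance of any of tally_counter, dropper_bottle, sticky_notes from where it was at the start of the episode above 0.03 m).
It also fails if it takes over 64 s, if anything falls off the work surface, if the arm or the gripper's body presses on something with over 40 N, if the wrist force passes 120 N, or if a joint passes its speed limit or range.

ROBOT

A 6-joint arm with a two-finger parallel gripper is mounted at the origin on a cart in front of the work surface, level with it; the furniture and walls round the work are solid. World frame = base frame: x ahead of the robot, y to its left, z up, the work surface at z = 0. Lengths are in mm, angles in degrees, forces in N, time in s.
With the tool pointing down it reaches from about 350 to 725 mm from the base axis. Payload 4.3 kg.
Tool frame: the origin (TCP) lies midway between the tips of the shut fingers; the grasp point (between the pads) lies 19 mm behind it; x points along the fingers, y is the direction in which the jaws open and shut, and the axes are right-handed (so a half turn about x gives the same grasp; the last joint's range is limited). The gripper opens to 85 mm and grips with 20 to 120 N. Pads are 22 mm wide; open, the fingers measure 114 mm over their backs; the gripper's body (76 mm by 85 mm) begins 54 mm behind the grasp point. The pads swing forward as they close: fully open they stand 13 mm farther back than shut.
Start: joints at [69.712, 21.618, 4.641, 73.018, 0, 83.68], TCP at [138.805, 558.032, 231.329] pointing down, gripper open.
Joint ranges: [-156.06, 156.06], [-48.1, 94.91], [-58.44, 69.94], [-101.28, 121.22], [-78.64, 73.56], [-180, 180]. Speed limits (degrees/s): [147.25, 147.25, 180, 180, 180, 180].

INTERFACE

Orientations are given as [roll, pitch, yaw] about the fixed x, y, z axes, in that order (R = Rz(yaw) Ry(pitch) Rx(roll)).
In Python, from rig import get_obs, camera, camera_model, job_done gives the robot as it stands.
- The arm moves only by the tool jog_arm, never from a script. Its argument "commands" is a list of rows, each an object with "dp": the shift along the tool's x, y, z as a fraction of full scale, a list of three; "turn": the turn, a rotation vector about the tool's x, y, z as a fraction of full scale, a list of three; "jaw": the closure, from -1 (fully open) to 1 (shut). A call has 1 to 5 rows; each row shifts and turns the commanded pose from where the row before left it, along the tool's axes as they then stand; what a row does not reach is not made up. Full scale, the value 1, is 20 mm for a shift and 4 degrees for a turn. A row lasts 1/12 s, in which the tool goes at most 41.7 mm and 7.16 degrees, less where a joint would pass 70% of its speed; a pose out of reach is approached as far as the arm can. A call with a number of a shift or a turn outside -1 to 1 is refused whole. A call with a gripper value outside its range is refused whole. The fingers move at their own pace and stop on an object; "force" is the grip in N (left out, the last holds). Time passes only in rows, so rows that do not move let the fingers close. It gives the time, the measured TCP pose, the force and the opening at its end, in the units of the state.
- get_obs(): the state, without advancing time (a new reading comes with each control period).
- camera(name): name is "scene" or "top"; returns (picture, depth): 420x560x3 uint8, red, green, blue; 420x560 float32, mm along the optical axis (not along the pixel's ray), 0 where there is no reading.
- camera_model(name): a dict with "mtx" (3x3 intrinsics, pixels), "origin" and "orientation" of the camera in the world. Camera axes: x right, y down, z forward; pixel columns grow to the right and rows downward; lengths in mm; the calibration is good to about 2 mm. A picture is of the moment at which its call begins. camera_model takes no time and is no camera call.
- job_done(): hands the job in, once; it reports no verdict.
The state is a dict: "t": time; "joints": joint angles; "qd": joint speeds; "joint_torque": joint torques, N m; "tcp_pos": TCP position; "tcp_rot": TCP orientation; "contact_force": force on the tool from outside, world axes, zero at the start; "torque": the same for the moment, N m; "grip_width": opening from 0.0 (shut) to 1.0 (fully open).
Only numpy, scipy, OpenCV 4.12 (cv2) and the standard library are available. Lean on these libraries where they do the work, as an engineer would, in place of code of your own. Each camera call takes 0.05 s, during which the arm holds its last target.

## Working session

There is one attempt and no reset: what is moved stays moved. The work goes in short steps, Python scripts to look and compute and a tool call to move; the robot and the scene stay as the last step left them, time stands still between calls to the robot, and variables do not carry over. Pictures are saved under pics/ and viewed, and the job is handed in when it is done.

Besides the shell and the picture viewer there is one more tool, called after "Emit:" as name([rows], argument=value, ...), one row to a line, values as JSON. jog_arm: Moves the arm, as the interface text tells. Its arguments: {"type":"object","properties":{"commands":{"type":"array"},"force":{"type":"number"}},"required":["commands"]}

```bash
ls; mkdir -p pics
python3 - <<'E'
from rig import *
import cv2,numpy as np
print(get_obs())
for n in("scene","top"):
    p,d=camera(n); cv2.imwrite(f"pics/{n}0.png",p[:,:,::-1]); np.savez(f"{n}0.npz",p=p,d=d)
    print(n,camera_model(n))
E
```

```text
pics
{'t': 0.0, 'joints': array([6.97111244e+01, 2.16629048e+01, 4.56190232e+00, 7.30170993e+01,
       8.76085805e-05, 8.36784512e+01]), 'qd': array([-0.09244917,  0.02078066, -0.05398394,  0.0815827 ,  0.02819577,
        0.040526  ]), 'joint_torque': array([-1.46329080e-04, -4.63603699e+01,  2.69876003e+01,  2.05147761e-02,
       -2.29749603e-04, -1.01507240e-05]), 'tcp_pos': array([138.56978237, 557.37821202, 230.34385357]), 'tcp_rot': array([ -96.36405106,   89.88189813, -110.33137797]), 'contact_force': array([ 0.57641325, -0.4817043 , -0.39932664]), 'torque': array([ 0.01657917,  0.00778437, -0.04669571]), 'grip_width': 0.9982471490143108}
scene {'mtx': array([[430.66032233,   0.        , 271.26442009],
       [  0.        , 430.66032233, 217.26314342],
       [  0.        ,   0.        ,   1.        ]]), 'origin': array([1185.07203708,  157.42395446, 1101.01332165]), 'orientation': array([-146.82415762,    0.77012017,   91.32963474])}
top {'mtx': array([[494.09073069,   0.        , 281.0821273 ],
       [  0.        , 494.09073069, 206.46217885],
       [  0.        ,   0.        ,   1.        ]]), 'origin': array([ 416.1208927 ,  129.6873255 , 1136.13829145]), 'orientation': array([-173.14728459,   -0.26213879,  -90.24478339])}
```

View pics/scene0.png

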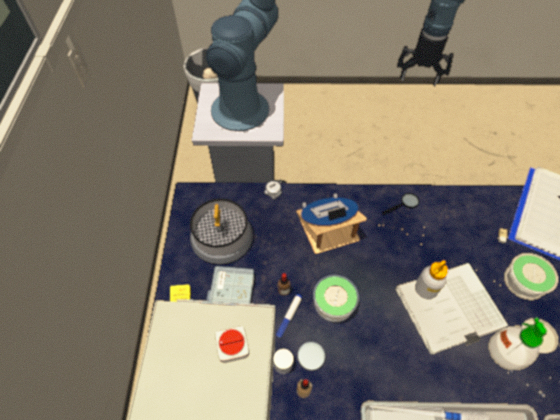

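View pics/top0.png

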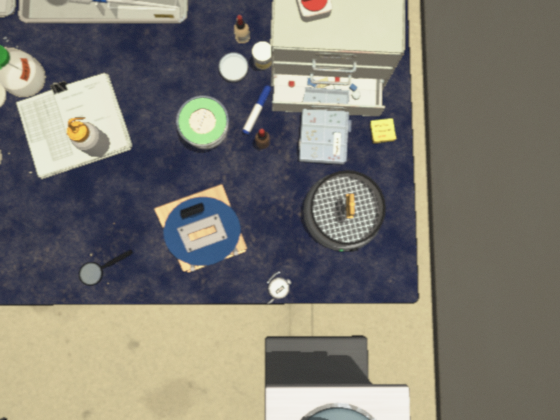

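The top view shows the shaker at about (345,210), with its brass nut near (348,205). The cover lies on the rest at (203,230), its black handle at (192,211). The scene camera shows the handle side and the rest's legs, so the high side faces away from the robot.

```bash
cat > h.py <<'E'
from rig import *
import cv2,numpy as np
from scipy.spatial.transform import Rotation as R
def cm(n):
    m=camera_model(n); return m["mtx"],m["origin"],R.from_euler('xyz',m["orientation"],degrees=True).as_matrix()
def cloud(n,d):
    K,o,M=cm(n); v,u=np.mgrid[:d.shape[0],:d.shape[1]]
    P=np.stack([(u-K[0,2])/K[0,0]*d,(v-K[1,2])/K[1,1]*d,d],-1)
    return P@M.T+o
def onplane(n,uv,z):
    K,o,M=cm(n); uv=np.atleast_2d(uv).astype(float)
    r=np.c_[(uv[:,0]-K[0,2])/K[0,0],(uv[:,1]-K[1,2])/K[1,1],np.ones(len(uv))]@M.T
    return o+r*((z-o[2])/r[:,2])[:,None]
def proj(n,P):
    K,o,M=cm(n); c=(np.atleast_2d(P)-o)@M; return c[:,:2]/c[:,2:]*[K[0,0],K[1,1]]+[K[0,2],K[1,2]]
E
python3 - <<'E'
from h import *
for n,(a,b,c,d_) in {"top":(140,270,150,310),"scene":(180,260,170,370)}.items():
    f=np.load(n+"0.npz");p,d=f["p"],f["d"]
    cv2.imwrite(f"pics/{n}0c.png",cv2.resize(p[a:b,c:d_,::-1],None,fx=4 if n=="scene" else 4,fy=4,interpolation=cv2.INTER_CUBIC))
    C=cloud(n,d); hsv=cv2.cvtColor(p,cv2.COLOR_RGB2HSV)
    print(n,"zero frac",(d==0).mean())
f=np.load("top0.npz");p,d=f["p"],f["d"];C=cloud("top",d)
for u,v in [(203,230),(192,211),(345,210),(350,205),(348,212),(320,200),(385,131),(280,289),(262,141),(180,240),(230,240),(500,250)]:print(u,v,p[v,u],C[v,u].round(1))
f=np.load("top0.npz");p=f["p"]
cv2.imwrite("pics/top0s.png",cv2.resize(p[160:260,290:400,::-1],None,fx=6,fy=6,interpolation=cv2.INTER_CUBIC))
E
```

```text
top zero frac 0.004136904761904762
scene zero frac 0.00421343537414966
203 230 [236 208 151] [493.9 293.6  66.5]
192 211 [42 42 41] [528.  306.4 133.2]
345 210 [88 83 71] [537.6 -16.6  55.4]
350 205 [216 172  97] [537.1 -14.1 149.6]
348 212 [108  87  52] [527.  -15.1 112.2]
320 200 [149 150 142] [561.3  37.4  45.8]
385 131 [233 225 123] [ 726.3 -118.4   17.6]
280 289 [208 198 176] [365.1 127.2  25. ]
262 141 [100  77  56] [693.1 166.2  57.7]
180 240 [ 63  95 135] [472.  341.   76.3]
230 240 [ 56  89 130] [472.5 235.8  58.5]
500 250 [110 106  93] [ 454.2 -439.8 -137.2]
```

View pics/top0c.png

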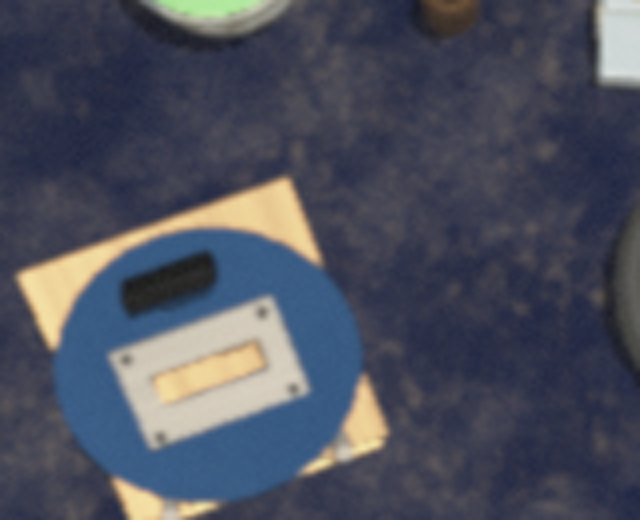

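View pics/scene0c.png

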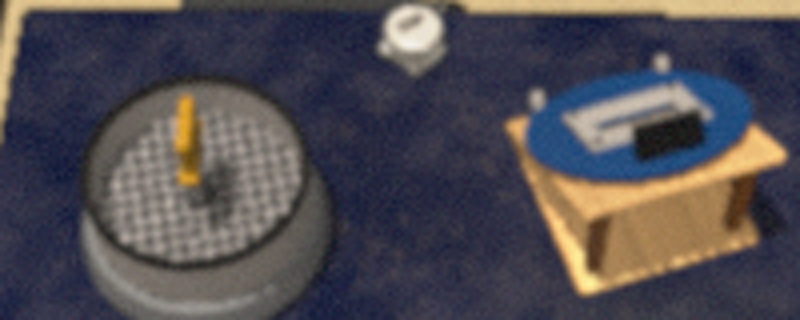

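View pics/top0s.png

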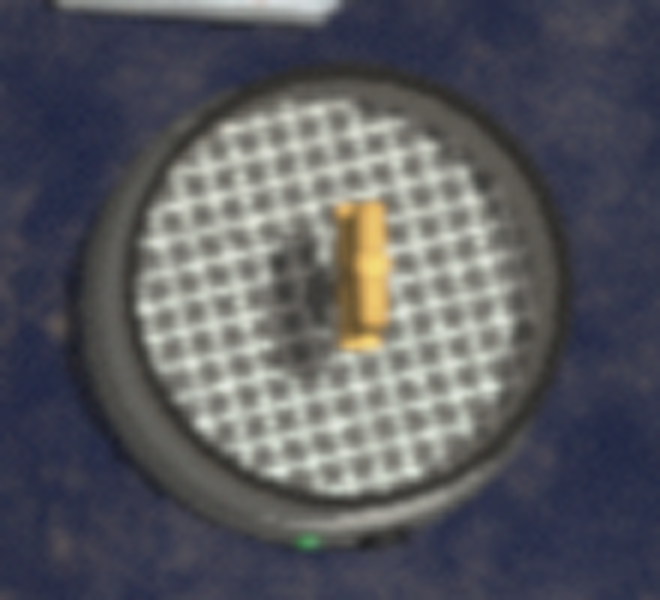

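```bash
cat > meas.py <<'E'
from h import *
def load(n,k=0):
    f=np.load(f"{n}{k}.npz");p,d=f["p"],f["d"];return p,d,cloud(n,d),cv2.cvtColor(p,cv2.COLOR_RGB2HSV)
E
python3 - <<'E'
from meas import *
p,d,C,h=load("top")
box=np.zeros(d.shape,bool);box[180:275,150:255]=1
blue=box&(h[...,0]>98)&(h[...,0]<116)&(h[...,2]>95)&(h[...,1]>100)
print(blue.sum())
m=cv2.erode(blue.astype(np.uint8),np.ones((5,5)))>0
Q=C[m&(d>0)]; c=Q.mean(0); 
for _ in range(3):
    c=Q.mean(0);U,S,V=np.linalg.svd(Q-c,full_matrices=False);nrm=V[2]*np.sign(V[2,2]);r=(Q-c)@nrm;Q=Q[abs(r)<3]
print("plane",c,nrm,"tilt",np.degrees(np.arccos(nrm[2])),"std",r.std(),len(Q))
az=np.arctan2(-nrm[1],-nrm[0]);print("uphill az",np.degrees(az))
xa=np.array([np.cos(np.radians(32))*np.cos(az),np.cos(np.radians(32))*np.sin(az),np.sin(np.radians(32))])
def ray(n,uv,p0,nn):
    K,o,M=cm(n);uv=np.atleast_2d(uv).astype(float)
    r=np.c_[(uv[:,0]-K[0,2])/K[0,0],(uv[:,1]-K[1,2])/K[1,1],np.ones(len(uv))]@M.T
    return o+r*(((p0-o)@nn)/(r@nn))[:,None]
for n,bx in (("top",(180,275,150,255)),("scene",(190,235,295,365))):
    p,d,C,h=load(n);box=np.zeros(d.shape,bool);box[bx[0]:bx[1],bx[2]:bx[3]]=1
    grey=box&(h[...,1]<50)&(h[...,2]>130)
    k,l,s,ce=cv2.connectedComponentsWithStats(grey.astype(np.uint8));i=1+s[1:,4].argmax();g=(l==i).astype(np.uint8)
    ct=max(cv2.findContours(g,cv2.RETR_EXTERNAL,cv2.CHAIN_APPROX_NONE)[0],key=cv2.contourArea)
    pl=c+nrm*4  # plate top 4mm above disc top
    P=ray(n,ct[:,0],pl,nrm)
    # plane coords
    x=xa-nrm*(xa@nrm);x/=np.linalg.norm(x);y=np.cross(nrm,x)
    q=np.c_[(P-pl)@x,(P-pl)@y].astype(np.float32)
    rr=cv2.minAreaRect(q);cc=pl+rr[0][0]*x+rr[0][1]*y
    print(n,"plate rect",rr,"centre",cc,"origin",cc-10*nrm, s[i])
    blk=box&(h[...,2]<62)&(h[...,1]<90)
    k,l,s,ce=cv2.connectedComponentsWithStats(blk.astype(np.uint8));i=1+s[1:,4].argmax()
    print(" black",s[i],ce[i])
    P=ray(n,np.argwhere(l==i)[:,::-1],c+nrm*26,nrm);q=np.c_[(P-cc)@x,(P-cc)@y].astype(np.float32);rr=cv2.minAreaRect(q);print(" handle rel plate",rr, q.min(0),q.max(0))
    if n=="top":
        print(" handle depth top", C[(l==i)][((C[l==i]-c)@nrm)>20].mean(0))
E
```

```text
2504
plane [481.69011768 288.56452812  73.3696144 ] [-0.49939592 -0.18075405  0.8473085 ] tilt 32.07987745955225 std 1.4455086532285828 1264
uphill az 19.897489873751685
top plate rect ((9.942716598510742, 2.5585403442382812), (92.66966247558594, 63.629825592041016), 89.93544006347656) centre [486.74339294 293.11451207  82.03943546] origin [491.73735209 294.9220526   73.56635047] [177 214  50  39 933]
 black [181 204  23  14 179] [191.58100559 210.45251397]
 handle rel plate ((65.9312515258789, -1.6561851501464844), (17.770282745361328, 47.13384246826172), 0.7967956066131592) [ 56.975918 -25.175735] [74.874535 21.892912]
 handle depth top [525.82580093 305.351011   141.37542924]
scene plate rect ((8.772268295288086, 1.9169921875), (72.59044647216797, 92.5274658203125), 0.9638184905052185) centre [486.0292089  292.17373836  81.41780916] origin [491.02316806 293.98127889  72.94472417] [311 201  37  17 245]
 black [329 209  16  10 113] [336.56637168 213.30088496]
 handle rel plate ((84.65982818603516, -9.496227264404297), (40.3962516784668, 50.083553314208984), 67.60409545898438) [ 63.82649  -34.352085] [105.08821   17.423458]
```

Run:
```python
from meas import *
p,d,C,h=load("top")
print("table",[np.median(C[v:v+8,u:u+8,2]) .round(1) for u,v in [(140,200),(260,200),(270,180),(150,290),(250,280)]])
print(C[205:218,183:202,2].round(0).astype(int))
print(p[205:218,183:202].max(-1))
# shaker ring + nut
for n,bx in (("top",(165,260,295,395)),("scene",(190,270,180,260))):
    p,d,C,h=load(n);box=np.zeros(d.shape,bool);box[bx[0]:bx[1],bx[2]:bx[3]]=1
    br=box&(h[...,0]>12)&(h[...,0]<28)&(h[...,1]>110)&(h[...,2]>130)
    k,l,s,ce=cv2.connectedComponentsWithStats(br.astype(np.uint8));i=1+s[1:,4].argmax();print(n,s[i],ce[i])
    a=np.argwhere(l==i); 
    for v,u in a[::6]: print((u,v),h[v,u],C[v,u].round(0),end=";")
    print()
```

```text
table [np.float64(1.4), np.float64(1.6), np.float64(1.2), np.float64(0.3), np.float64(0.9)]
[[ 117  119  115  119  118  115  119  112  113  114  115  121  119  120
   123  127  126  126  127]
 [ 114  115  118  115  114  114  113  114  118  121  119  120  123  126
   129  127  130  132  132]
 [ 115  113  114  113  112  116  122  121  124  123  128  125  128  131
   132  134  131  135  135]
 [ 116  115  116  121  119  122  125  126  124  128  132  130  133  133
   135  135  134 1136  131]
 [ 119  122  119  123  128  128  127  128  133  134  133  136  135  134
   135  134  135  135  135]
 [ 126  127  127  127  134  130  130  134  135  134  136  135  135  134
   132  134  130  132  134]
 [ 127  125  133  131  133  135  135  134  136  133  138  135  135  135
   139  135  129  133  131]
 [ 129  133  135  134  135  135  134  134  132  131  132  131  131  132
   130  131  131  130  102]
 [ 135  136  134  133  131  131  133  132  135  134  129  133  129  131
   129  102   99   98   98]
 [ 138  133  132  135  134  134  134  133  131  132  134  130  102  104
   100   98  102  101   98]
 [ 135  
[... 2742 characters left out ...]
355 210.5483871 ]
(np.int64(215), np.int64(204)) [ 17 136 165] [469. -37.  72.];(np.int64(218), np.int64(205)) [ 16 138 152] [523. -15. 146.];(np.int64(214), np.int64(207)) [ 18 128 169] [467. -43.  53.];(np.int64(215), np.int64(208)) [ 19 182 210] [532. -23. 143.];(np.int64(216), np.int64(209)) [ 20 207 218] [538. -19. 148.];(np.int64(217), np.int64(210)) [ 20 207 192] [541. -16. 147.];(np.int64(218), np.int64(211)) [ 20 188 133] [541. -14. 143.];(np.int64(215), np.int64(213)) [ 20 192 224] [551. -20. 148.];(np.int64(217), np.int64(214)) [ 20 206 165] [552. -15. 145.];(np.int64(215), np.int64(216)) [ 20 200 204] [561. -19. 148.];(np.int64(214), np.int64(218)) [ 16 112 134] [562. -23. 140.];
```

Run:
```python
from meas import *
from scipy.optimize import least_squares
for n in("top","scene"):
    p,d,C,h=load(n)
    rr=np.hypot(C[...,0]-540,C[...,1]+17)
    m=(C[...,2]>84)&(C[...,2]<97)&(rr>68)&(rr<90)
    P=onplane(n,np.argwhere(m)[:,::-1],90)[:,:2]
    f=lambda q:np.hypot(P[:,0]-q[0],P[:,1]-q[1])-77.75   # robust ring mid-radius
    s=least_squares(f,[540,-17],loss="soft_l1");print(n,m.sum(),s.x,np.std(f(s.x)))
    s3=least_squares(lambda q:np.hypot(P[:,0]-q[0],P[:,1]-q[1])-q[2],[540,-17,78],loss="soft_l1");print(" free r",s3.x)
    ang=np.arctan2(P[:,1]-s.x[1],P[:,0]-s.x[0]);print(np.histogram(ang,8,(-np.pi,np.pi))[0])
# nut top by pixels cast to plane z=145.5, with depth>140
p,d,C,h=load("top")
m=(C[...,2]>141)&(C[...,2]<156)&(abs(C[...,0]-540)<35)&(abs(C[...,1]+17)<25)
a=np.argwhere(m)[:,::-1];P=onplane("top",a,145.5)[:,:2].astype(np.float32)
print("nut",len(a),P.mean(0),P.min(0),P.max(0),cv2.minAreaRect(P));v=np.linalg.svd(P-P.mean(0))[2][0];print("yaw",np.degrees(np.arctan2(v[1],v[0])))
box=np.zeros(d.shape,bool);box[185:225,335:365]=1
br=box&(h[...,0]>10)&(h[...,0]<30)&(h[...,1]>90)&(h[...,2]>170)
a=np.argwhere(br)[:,::-1];P=onplane("top",a,145.5)[:,:2].astype(np.float32);print("bright",len(a),P.mean(0),P.min(0),P.max(0),cv2.minAreaRect(P))
im=cv2.resize(p[188:226,333:368,::-1],None,fx=14,fy=14,interpolation=cv2.INTER_NEAREST);cv2.imwrite("pics/nut.png",im)
```

```text
top 624 [540.39041576 -18.55048351] 1.7231745101854985
 free r [540.37264827 -18.54803149  77.24357829]
[76 82 83 82 75 71 78 77]
scene 391 [542.22355318 -18.77464022] 2.335816752136053
 free r [542.29455213 -18.7444419   77.3170533 ]
[52 52 40 54 60 46 39 48]
nut 110 [540.11554  -18.503395] [519.2914   -23.218376] [562.1141   -12.699493] ((540.6925659179688, -17.77097511291504), (10.13461971282959, 42.88296127319336), 88.7457275390625)
yaw 179.70143
bright 110 [538.38513  -17.215336] [513.228    -23.039312] [560.1026     -6.9968796] ((536.7362670898438, -15.449332237243652), (47.13969802856445, 15.830954551696777), 1.4361214637756348)
```

View pics/nut.png

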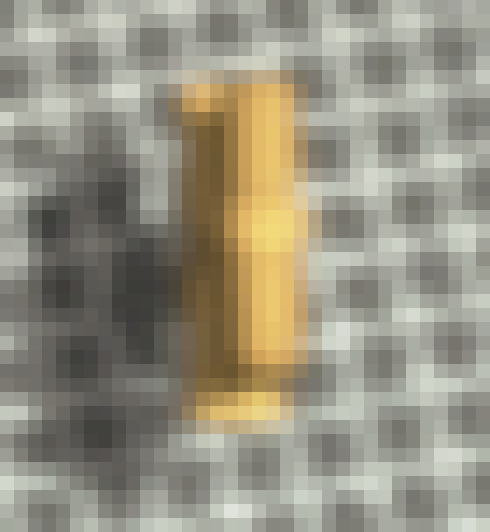

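Run:
```python
from h import *
o=get_obs();M=R.from_euler('xyz',o["tcp_rot"],degrees=True).as_matrix();print(M.round(3)); print("az tool y",np.degrees(np.arctan2(M[1,1],M[0,1])))
```

```text
[[-0.001  0.241  0.97 ]
 [-0.002  0.97  -0.241]
 [-1.    -0.002 -0.   ]]
az tool y 76.03206338446464
```

```bash
cat > plan.py <<'E'
from h import *
from scipy.linalg import expm
def cur():
    o=get_obs();return o["tcp_pos"],R.from_euler('xyz',o["tcp_rot"],degrees=True).as_matrix()
def coverM(az,tilt):
    a,t=np.radians([az,tilt]);x=np.array([np.cos(t)*np.cos(a),np.cos(t)*np.sin(a),np.sin(t)]);z=np.array([-np.sin(t)*np.cos(a),-np.sin(t)*np.sin(a),np.cos(t)])
    return np.c_[x,np.cross(z,x),z]
def tool(Mc): # tool x=-cover z, tool y=cover x
    return np.c_[-Mc[:,2],Mc[:,0],np.cross(-Mc[:,2],Mc[:,0])]
def plan(pt,Mt,N=None,show=True,start=None):
    p,M=start or cur(); rv=R.from_matrix(M.T@Mt).as_rotvec(degrees=True)
    for n in ([N] if N else range(1,60)):
        S=np.eye(3);A=np.zeros((3,3));st=R.from_rotvec(rv/n,degrees=True).as_matrix()
        for k in range(n):A+=S;S=S@st
        dp=np.linalg.solve(A,M.T@(pt-p))/20;tu=rv/n/4
        if max(abs(dp).max(),abs(tu).max())<=0.98:break
    print("from",p.round(1),"N",n,"dp",dp.round(3),"turn",tu.round(3))
    if show:
        S=M.copy();q=p.copy();o=[]
        for k in range(n):q=q+S@dp*20;S=S@st;o.append(q.round(0).astype(int).tolist())
        print(o[::4])
CO=np.array([491.4,294.5,73.3]);AZ=20;TI=32
def pick(back):
    Mc=coverM(AZ,TI);return CO+Mc@[62,0,8.5+back],tool(Mc)
E
python3 -c "
from plan import *
plan(*pick(90)); print(pick(0)[0],pick(90)[0])"
```

```text
from [138.6 557.4 230.4] N 24 dp [0.144 0.033 0.942] turn [ 0.568 -0.162  0.307]
[[157, 554, 228], [229, 531, 218], [298, 498, 211], [360, 455, 206], [416, 403, 201], [463, 344, 195]]
[536.57541097 310.94250491 113.3634032 ] [491.75890097 294.63062927 189.68773185]
```

Emit:
jog_arm([
  {"dp":[0.144,0.033,0.942],"turn":[0.568,-0.162,0.307],"jaw":0.3},
  {"dp":[0.144,0.033,0.942],"turn":[0.568,-0.162,0.307],"jaw":0.3},
  {"dp":[0.144,0.033,0.942],"turn":[0.568,-0.162,0.307],"jaw":0.3},
  {"dp":[0.144,0.033,0.942],"turn":[0.568,-0.162,0.307],"jaw":0.3},
  {"dp":[0.144,0.033,0.942],"turn":[0.568,-0.162,0.307],"jaw":0.3},
], force=40)

```text
t: 0.52
tcp_pos: [230.1, 531.1, 218.2]
tcp_rot: [67.7, 83.1, 42.3]
contact_force: [-0.5, -0.3, -1.2]
grip_width: 0.353
```

Emit:
jog_arm([
  {"dp":[0.144,0.033,0.942],"turn":[0.568,-0.162,0.307],"jaw":0.3},
  {"dp":[0.144,0.033,0.942],"turn":[0.568,-0.162,0.307],"jaw":0.3},
  {"dp":[0.144,0.033,0.942],"turn":[0.568,-0.162,0.307],"jaw":0.3},
  {"dp":[0.144,0.033,0.942],"turn":[0.568,-0.162,0.307],"jaw":0.3},
  {"dp":[0.144,0.033,0.942],"turn":[0.568,-0.162,0.307],"jaw":0.3},
])

```text
t: 0.93
tcp_pos: [314.6, 488.0, 209.9]
tcp_rot: [73.6, 76.2, 36.7]
contact_force: [-0.0, 0.5, 0.2]
grip_width: 0.349
```

Emit:
jog_arm([
  {"dp":[0.144,0.033,0.942],"turn":[0.568,-0.162,0.307],"jaw":0.3},
  {"dp":[0.144,0.033,0.942],"turn":[0.568,-0.162,0.307],"jaw":0.3},
  {"dp":[0.144,0.033,0.942],"turn":[0.568,-0.162,0.307],"jaw":0.3},
  {"dp":[0.144,0.033,0.942],"turn":[0.568,-0.162,0.307],"jaw":0.3},
  {"dp":[0.144,0.033,0.942],"turn":[0.568,-0.162,0.307],"jaw":0.3},
])

```text
t: 1.35
tcp_pos: [389.7, 429.9, 203.5]
tcp_rot: [79.4, 69.5, 30.9]
contact_force: [-0.0, 0.4, -0.6]
grip_width: 0.353
```

Emit:
jog_arm([
  {"dp":[0.144,0.033,0.942],"turn":[0.568,-0.162,0.307],"jaw":0.3},
  {"dp":[0.144,0.033,0.942],"turn":[0.568,-0.162,0.307],"jaw":0.3},
  {"dp":[0.144,0.033,0.942],"turn":[0.568,-0.162,0.307],"jaw":0.3},
  {"dp":[0.144,0.033,0.942],"turn":[0.568,-0.162,0.307],"jaw":0.3},
  {"dp":[0.144,0.033,0.942],"turn":[0.568,-0.162,0.307],"jaw":0.3},
])

```text
t: 1.77
tcp_pos: [452.3, 358.6, 196.8]
tcp_rot: [85.4, 63.0, 25.0]
contact_force: [-0.0, -0.5, 0.0]
grip_width: 0.353
```

Emit:
jog_arm([
  {"dp":[0.144,0.033,0.942],"turn":[0.568,-0.162,0.307],"jaw":0.3},
  {"dp":[0.144,0.033,0.942],"turn":[0.568,-0.162,0.307],"jaw":0.3},
  {"dp":[0.144,0.033,0.942],"turn":[0.568,-0.162,0.307],"jaw":0.3},
  {"dp":[0.144,0.033,0.942],"turn":[0.568,-0.162,0.307],"jaw":0.3},
  {"dp":[0,0,0],"turn":[0,0,0],"jaw":0.3},
])

```text
t: 2.18
tcp_pos: [491.3, 292.2, 188.4]
tcp_rot: [90.1, 58.1, 19.9]
contact_force: [0.0, -0.3, -1.4]
grip_width: 0.352
```

```bash
python3 -c "
from plan import *
plan(*pick(25)); plan(*pick(0))
o=get_obs();print(o['joints'],o['tcp_pos'],o['tcp_rot'])
for n in('scene','top'):
    p,d=camera(n);cv2.imwrite(f'pics/{n}1.png',cv2.resize(p[140:280,150:390,::-1],None,fx=3,fy=3,interpolation=cv2.INTER_CUBIC))
"
```

```text
from [491.3 292.2 188.4] N 4 dp [ 0.807  0.023 -0.028] turn [-0.014  0.004  0.006]
[[499, 296, 175]]
from [491.3 292.2 188.4] N 5 dp [ 0.896  0.019 -0.022] turn [-0.011  0.003  0.005]
[[500, 296, 173], [537, 311, 113]]
[ 26.20751707  -0.96913579 -40.47602539  18.752283    -3.34492194
  95.49255636] [491.26457824 292.15955645 188.36944613] [90.10430041 58.10172903 19.86805383]
```

View pics/scene1.png

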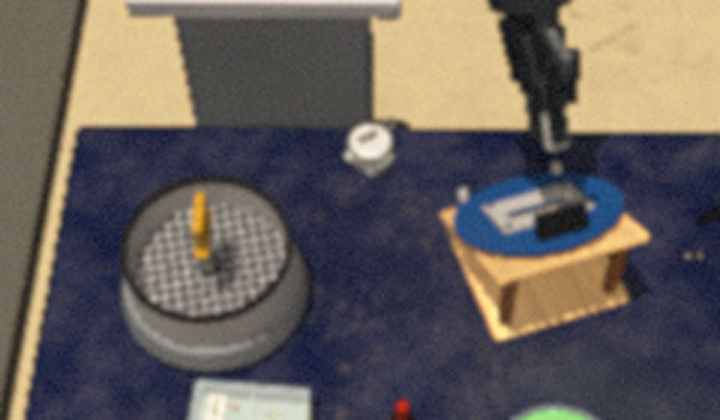

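View pics/top1.png

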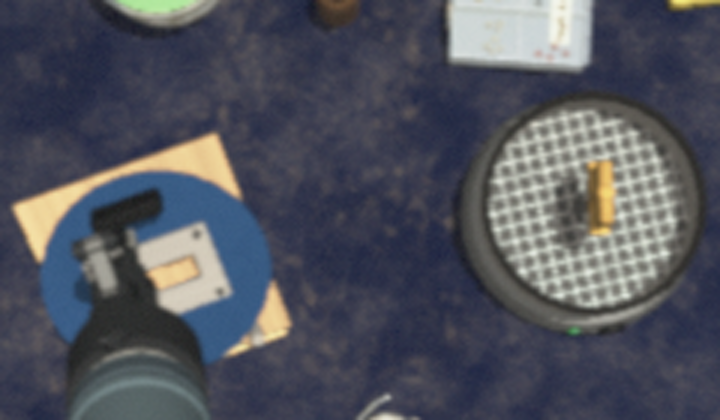

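The gripper's fingers, at about (120,240) in the top crop, point at the handle at (127,208). I'll advance along the cover normal.

Emit:
jog_arm([
  {"dp":[0.8,0.02,-0.03],"turn":[-0.014,0,0],"jaw":0.3},
  {"dp":[0.8,0.02,-0.03],"turn":[-0.014,0,0],"jaw":0.3},
  {"dp":[0.8,0.02,-0.03],"turn":[-0.014,0,0],"jaw":0.3},
  {"dp":[0.8,0.02,-0.03],"turn":[-0.014,0,0],"jaw":0.3},
  {"dp":[0,0,0],"turn":[0,0,0],"jaw":0.3},
])

```text
t: 2.7
tcp_pos: [523.7, 310.3, 134.5]
tcp_rot: [90.0, 58.2, 20.3]
contact_force: [0.9, -0.9, 0.6]
grip_width: 0.351
```

```bash
python3 -c "
from plan import *
plan(*pick(0))
for n in('scene','top'):
    p,d=camera(n);cv2.imwrite(f'pics/{n}2.png',cv2.resize(p[170:270,150:250,::-1] if n=='top' else p[170:270,270:390,::-1],None,fx=5,fy=5,interpolation=cv2.INTER_CUBIC))
"
```

```text
from [523.7 310.3 134.5] N 2 dp [ 0.61  -0.018  0.097] turn [ 0.034 -0.019  0.021]
[[530, 311, 124]]
```

View pics/scene2.png

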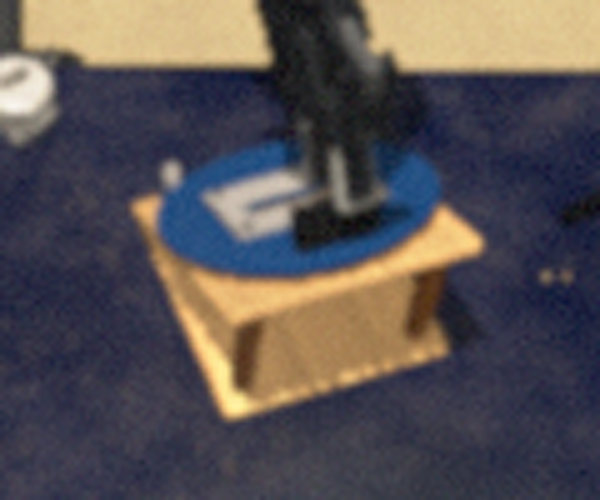

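View pics/top2.png

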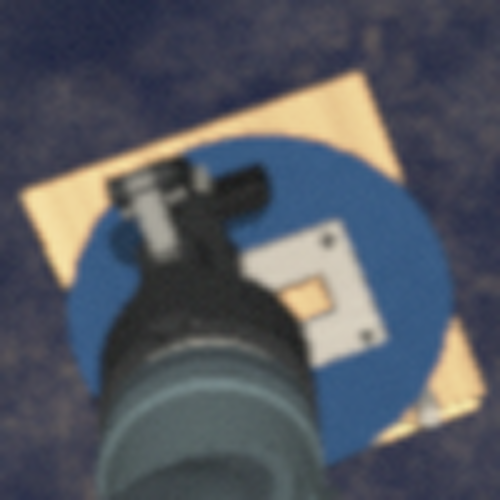

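Emit:
jog_arm([
  {"dp":[0,0,0.1],"turn":[0,0,0],"jaw":0.3},
  {"dp":[0,0,0.09],"turn":[0,0,0],"jaw":0.3},
  {"dp":[0,0,0],"turn":[0,0,0],"jaw":0.3},
  {"dp":[0,0,0],"turn":[0,0,0],"jaw":0.3},
])

```text
t: 3.13
tcp_pos: [525.9, 306.0, 137.9]
tcp_rot: [90.0, 57.9, 20.2]
contact_force: [0.3, 0.5, -0.3]
grip_width: 0.347
```

```bash
python3 -c "
from plan import *
plan(*pick(0));plan(*pick(0))
"
```

```text
from [525.9 306.  137.9] N 2 dp [ 0.676 -0.077 -0.025] turn [ 0.021 -0.013 -0.015]
[[531, 308, 126]]
from [525.9 306.  137.9] N 2 dp [ 0.676 -0.077 -0.025] turn [ 0.021 -0.013 -0.015]
[[531, 308, 126]]
```

Emit:
jog_arm([
  {"dp":[0,0,0],"turn":[0,0,0],"jaw":0.3},
])

```text
t: 3.22
tcp_pos: [525.8, 306.0, 137.6]
tcp_rot: [90.0, 57.9, 20.2]
contact_force: [-0.2, 0.7, 0.7]
grip_width: 0.352
```

Emit:
jog_arm([
  {"dp":[0,0,0],"turn":[0,0,0],"jaw":0.3},
])

```text
t: 3.3
tcp_pos: [525.7, 306.0, 137.4]
tcp_rot: [90.0, 57.9, 20.2]
contact_force: [0.3, 0.5, 0.0]
grip_width: 0.35
```

Emit:
jog_arm([
  {"dp":[0,0,0],"turn":[0,0,0],"jaw":0.3},
])

```text
t: 3.38
tcp_pos: [525.6, 305.9, 137.1]
tcp_rot: [90.0, 57.9, 20.2]
contact_force: [-0.8, 0.5, -0.3]
grip_width: 0.346
```

Emit:
jog_arm([
  {"dp":[0,0,0],"turn":[0,0,0],"jaw":0.3},
  {"dp":[0,0,0],"turn":[0,0,0],"jaw":0.3},
  {"dp":[0,0,0],"turn":[0,0,0],"jaw":0.3},
  {"dp":[0,0,0],"turn":[0,0,0],"jaw":0.3},
  {"dp":[0,0,0],"turn":[0,0,0],"jaw":0.3},
])

```text
t: 3.8
tcp_pos: [525.6, 306.0, 136.9]
tcp_rot: [90.0, 58.0, 20.2]
contact_force: [-0.1, 0.5, 0.2]
grip_width: 0.352
```

```bash
python3 -c "
from plan import *
plan(*pick(0),N=2);print(get_obs()['qd'])
"
```

```text
from [525.6 306.  136.9] N 2 dp [ 0.658 -0.057 -0.023] turn [ 0.023 -0.013 -0.004]
[[531, 308, 125]]
[-0.04029751  0.0355468  -0.01555277  0.00674453 -0.0507651  -0.00171258]
```

Emit:
jog_arm([
  {"dp":[0.65,-0.06,-0.02],"turn":[0.02,-0.01,0],"jaw":0.3},
  {"dp":[0.65,-0.06,-0.02],"turn":[0.02,-0.01,0],"jaw":0.3},
  {"dp":[0,0,0],"turn":[0,0,0],"jaw":0.3},
  {"dp":[0,0,0],"turn":[0,0,0],"jaw":0.3},
  {"dp":[0,0,0],"turn":[0,0,0],"jaw":0.3},
])

```text
t: 4.22
tcp_pos: [536.3, 310.7, 113.8]
tcp_rot: [90.0, 58.0, 20.0]
contact_force: [0.8, 0.2, -0.1]
grip_width: 0.349
```

```bash
python3 -c "
from plan import *
plan(*pick(0),N=2);print(get_obs()['qd'])
for n in('scene','top'):
    p,d=camera(n);cv2.imwrite(f'pics/{n}3.png',cv2.resize(p[170:270,150:250,::-1] if n=='top' else p[170:270,270:390,::-1],None,fx=5,fy=5,interpolation=cv2.INTER_CUBIC))
"
```

```text
from [536.3 310.7 113.8] N 2 dp [ 0.014  0.002 -0.003] turn [ 0.003 -0.003 -0.004]
[[536, 311, 114]]
[ 0.03960828 -0.60912204  0.34176264 -0.13485637 -0.09288787 -0.02511298]
```

View pics/scene3.png

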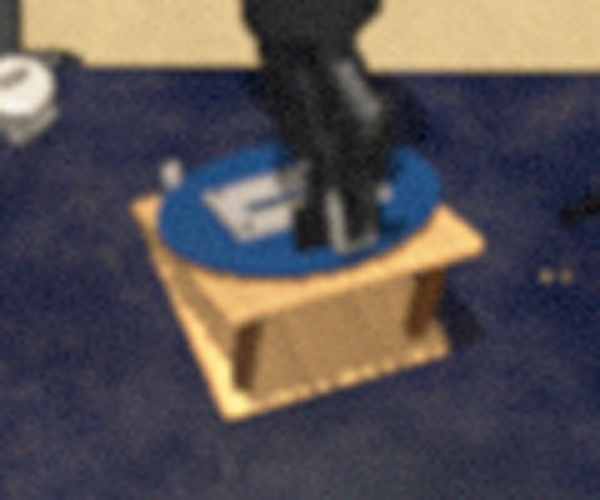

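View pics/top3.png

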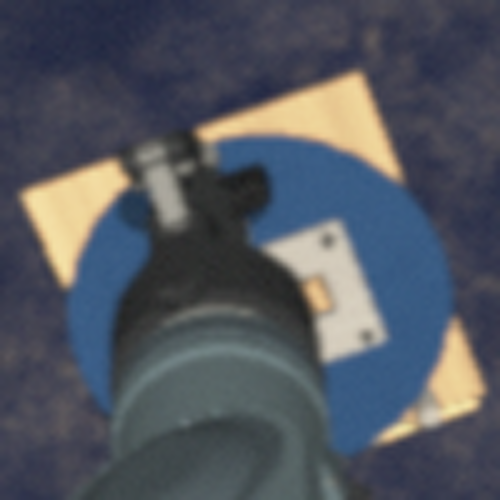

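The fingers straddle the handle: in the scene view the outer finger stands in front of the black bar at about (345,240). Closing.

Emit:
jog_arm([
  {"dp":[0,0,0],"turn":[0,0,0],"jaw":0.6},
  {"dp":[0,0,0],"turn":[0,0,0],"jaw":1},
  {"dp":[0,0,0],"turn":[0,0,0],"jaw":1},
  {"dp":[0,0,0],"turn":[0,0,0],"jaw":1},
], force=70)

```text
t: 4.65
tcp_pos: [536.3, 310.8, 114.2]
tcp_rot: [90.0, 57.9, 20.0]
contact_force: [-5.0, -2.2, 4.7]
grip_width: 0.122
```

Emit:
jog_arm([
  {"dp":[-0.3,0,0],"turn":[0,0,0],"jaw":1},
  {"dp":[-0.3,0,0],"turn":[0,0,0],"jaw":1},
  {"dp":[-0.5,0,0],"turn":[0,0,0],"jaw":1},
  {"dp":[-0.5,0,0],"turn":[0,0,0],"jaw":1},
  {"dp":[-0.5,0,0],"turn":[0,0,0],"jaw":1},
])

```text
t: 5.07
tcp_pos: [514.8, 302.9, 150.0]
tcp_rot: [90.0, 58.0, 20.0]
contact_force: [-0.1, 0.8, -1.6]
grip_width: 0.123
```

```bash
cat >> plan.py <<'E'
SEAT=np.array([540.8,-18.5,90.])
GY=0.0; YAW=90.5
def place(h,dy=0,dz=8.5,yaw=None):
    Mc=coverM(YAW if yaw is None else yaw,0);return SEAT+[0,0,h]+Mc@[62,dy,dz],tool(Mc)
E
python3 -c "
from plan import *
plan(*place(100))
for n in('scene','top'):
    p,d=camera(n);cv2.imwrite(f'pics/{n}4.png',cv2.resize(p[150:270,150:270,::-1] if n=='top' else p[150:250,270:390,::-1],None,fx=5,fy=5,interpolation=cv2.INTER_CUBIC))
"
```

```text
from [514.8 302.9 150. ] N 18 dp [-0.268 -0.522  0.534] turn [-0.952  0.273 -0.387]
[[507, 289, 149], [488, 229, 150], [485, 166, 159], [500, 106, 174], [530, 55, 193]]
```

View pics/scene4.png

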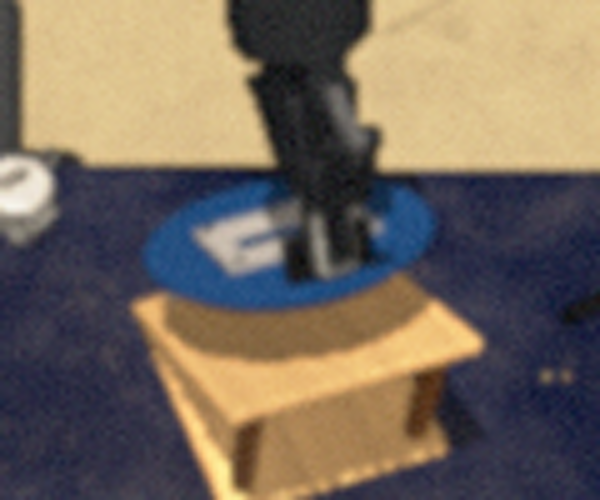

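Emit:
jog_arm([
  {"dp":[-0.9,0,0],"turn":[0,0,-0.5],"jaw":1},
  {"dp":[-0.9,0,0],"turn":[0,0,-0.9],"jaw":1},
  {"dp":[-0.9,0,0],"turn":[0,0,-0.9],"jaw":1},
  {"dp":[-0.7,0,0],"turn":[0,0,-0.9],"jaw":1},
  {"dp":[-0.5,0,0],"turn":[0,0,-0.9],"jaw":1},
])

```text
t: 5.58
tcp_pos: [482.3, 291.2, 221.0]
tcp_rot: [90.1, 74.3, 20.1]
contact_force: [1.6, 0.4, -2.0]
grip_width: 0.122
```

```bash
python3 -c "
from plan import *
plan(*place(105))
"
```

```text
from [482.3 291.2 221. ] N 18 dp [-0.006 -0.491  0.572] turn [-0.972  0.133 -0.189]
[[477, 277, 218], [467, 218, 211], [473, 159, 206], [494, 103, 204], [529, 54, 203]]
```

Emit:
jog_arm([
  {"dp":[-0.006,-0.491,0.572],"turn":[-0.972,0.133,-0.189],"jaw":1},
  {"dp":[-0.006,-0.491,0.572],"turn":[-0.972,0.133,-0.189],"jaw":1},
  {"dp":[-0.006,-0.491,0.572],"turn":[-0.972,0.133,-0.189],"jaw":1},
  {"dp":[-0.006,-0.491,0.572],"turn":[-0.972,0.133,-0.189],"jaw":1},
  {"dp":[-0.006,-0.491,0.572],"turn":[-0.972,0.133,-0.189],"jaw":1},
])

```text
t: 6.0
tcp_pos: [466.8, 217.8, 208.2]
tcp_rot: [80.0, 78.3, 30.0]
contact_force: [1.1, 0.5, -2.5]
grip_width: 0.127
```

Emit:
jog_arm([
  {"dp":[-0.006,-0.491,0.572],"turn":[-0.972,0.133,-0.189],"jaw":1},
  {"dp":[-0.006,-0.491,0.572],"turn":[-0.972,0.133,-0.189],"jaw":1},
  {"dp":[-0.006,-0.491,0.572],"turn":[-0.972,0.133,-0.189],"jaw":1},
  {"dp":[-0.006,-0.491,0.572],"turn":[-0.972,0.133,-0.189],"jaw":1},
  {"dp":[-0.006,-0.491,0.572],"turn":[-0.972,0.133,-0.189],"jaw":1},
])

```text
t: 6.42
tcp_pos: [476.6, 143.3, 202.9]
tcp_rot: [70.0, 82.7, 39.5]
contact_force: [0.8, -0.3, -0.7]
grip_width: 0.122
```

```bash
python3 -c "
from plan import *
plan(*place(105))
"
```

```text
from [476.6 143.3 202.9] N 8 dp [-0.019 -0.486  0.569] turn [-0.967  0.135 -0.189]
[[481, 129, 203], [510, 77, 203]]
```

Emit:
jog_arm([
  {"dp":[-0.019,-0.486,0.569],"turn":[-0.967,0.135,-0.189],"jaw":1},
  {"dp":[-0.019,-0.486,0.569],"turn":[-0.967,0.135,-0.189],"jaw":1},
  {"dp":[-0.019,-0.486,0.569],"turn":[-0.967,0.135,-0.189],"jaw":1},
  {"dp":[-0.019,-0.486,0.569],"turn":[-0.967,0.135,-0.189],"jaw":1},
  {"dp":[-0.019,-0.486,0.569],"turn":[-0.967,0.135,-0.189],"jaw":1},
])

```text
t: 6.83
tcp_pos: [510.3, 76.6, 202.6]
tcp_rot: [60.3, 87.2, 49.2]
contact_force: [0.6, -0.6, -1.1]
grip_width: 0.126
```

Emit:
jog_arm([
  {"dp":[-0.019,-0.486,0.569],"turn":[-0.967,0.135,-0.189],"jaw":1},
  {"dp":[-0.019,-0.486,0.569],"turn":[-0.967,0.135,-0.189],"jaw":1},
  {"dp":[-0.019,-0.486,0.569],"turn":[-0.967,0.135,-0.189],"jaw":1},
  {"dp":[0,0,0],"turn":[0,0,0],"jaw":1},
  {"dp":[0,0,0],"turn":[0,0,0],"jaw":1},
])

```text
t: 7.25
tcp_pos: [540.3, 44.0, 203.2]
tcp_rot: [94.9, 89.9, 95.1]
contact_force: [-0.5, -0.2, -2.1]
grip_width: 0.122
```

Emit:
jog_arm([
  {"dp":[0,0,0],"turn":[0,0,0],"jaw":1},
  {"dp":[0,0,0],"turn":[0,0,0],"jaw":1},
  {"dp":[0,0,0],"turn":[0,0,0],"jaw":1},
  {"dp":[0,0,0],"turn":[0,0,0],"jaw":1},
  {"dp":[0,0,0],"turn":[0,0,0],"jaw":1},
])

```text
t: 7.67
tcp_pos: [539.3, 44.4, 203.5]
tcp_rot: [141.7, 90.0, 142.0]
contact_force: [0.5, 0.2, -2.5]
grip_width: 0.124
```

```bash
python3 -c "
from plan import *
plan(*place(105),N=2); print(get_obs()['tcp_rot'],get_obs()['joints'])
for n in('scene','top'):
    p,d=camera(n);np.savez(f'{n}5.npz',p=p,d=d);cv2.imwrite(f'pics/{n}5.png',cv2.resize(p[130:270,280:410,::-1] if n=='top' else p[130:260,170:290,::-1],None,fx=4,fy=4,interpolation=cv2.INTER_CUBIC))
"
```

```text
from [539.3  44.4 203.5] N 2 dp [ 0.    -0.022  0.023] turn [-0.022 -0.004 -0.003]
[[540, 44, 204]]
[141.68757809  89.96122892 142.01339061] [-2.02712201e+00  1.82126955e+01 -4.39780805e+00  6.74208790e+01
  2.27668844e-02 -2.35294077e+00]
```

View pics/scene5.png

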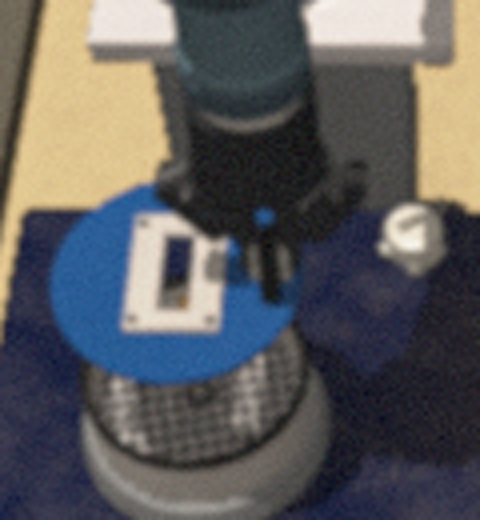

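View pics/top5.png

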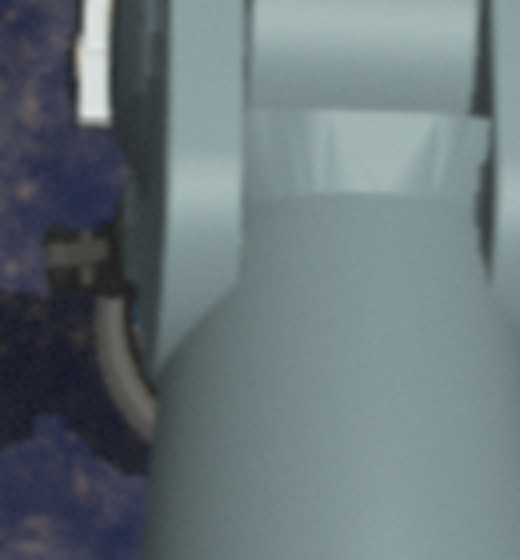

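The scene view shows the cover level above the pan. Its plate centre is near crop (172,272), and the slot runs front to back with part of the nut showing through it. The arm hides the pan in the top view. Next I'll measure the cover's offset from where it should be.

```bash
cat > cov.py <<'E'
from meas import *
from scipy.optimize import least_squares
def cover(k,zo,bx=(170,232,180,250)):
    p,d,C,h=load("scene",k);box=np.zeros(d.shape,bool);box[bx[0]:bx[1],bx[2]:bx[3]]=1
    g=box&(h[...,1]<70)&(h[...,2]>150)&(abs(C[...,2]-zo-10)<12)
    n,l,s,ce=cv2.connectedComponentsWithStats(g.astype(np.uint8));i=1+s[1:,4].argmax();g=(l==i)
    ct=max(cv2.findContours(g.astype(np.uint8),cv2.RETR_EXTERNAL,cv2.CHAIN_APPROX_NONE)[0],key=cv2.contourArea)
    P=onplane("scene",ct[:,0],zo+10)[:,:2].astype(np.float32);rr=cv2.minAreaRect(P);print("plate",s[i],rr,P.min(0),P.max(0))
    b=(h[...,0]>98)&(h[...,0]<118)&(h[...,1]>110)&(h[...,2]>120)&(abs(C[...,2]-zo-6)<12)
    n,l,s,ce=cv2.connectedComponentsWithStats(b.astype(np.uint8));i=1+s[1:,4].argmax();b=l==i
    m=cv2.erode(b.astype(np.uint8),np.ones((3,3)))>0;Q=C[m];A=np.c_[Q[:,:2]-Q[:,:2].mean(0),np.ones(len(Q))]
    for _ in range(4):
        w=np.linalg.lstsq(A,Q[:,2],rcond=None)[0];r=Q[:,2]-A@w;kk=abs(r)<6;Q,A=Q[kk],A[kk]
    print("blue plane z",w[2],"slope deg",np.degrees(w[:2]),len(Q),r.std(),"at",Q.mean(0))
    ct=max(cv2.findContours(b.astype(np.uint8),cv2.RETR_EXTERNAL,cv2.CHAIN_APPROX_NONE)[0],key=cv2.contourArea)
    hull=cv2.convexHull(ct)[:,0]; P=onplane("scene",ct[:,0],zo+6)[:,:2]
    c0=np.array(rr[0])
    P=P[(abs(np.hypot(*(P-c0).T)-82)<8)]
    f=lambda q:np.hypot(P[:,0]-q[0],P[:,1]-q[1])-81.5
    s=least_squares(f,c0,loss="soft_l1",f_scale=0.7);print("circle",s.x,len(P),np.abs(f(s.x)).mean())
E
python3 -c "
from cov import *
cover(5,195)"
```

```text
plate [200 183  27  30 480] ((540.1052856445312, -17.753868103027344), (91.82673645019531, 63.532814025878906), 0.8125535249710083) [494.3365   -49.569782] [586.44727   14.531238]
blue plane z 200.03176554382202 slope deg [-0.00808095  0.23040318] 855 1.6119566975056883 at [567.25700986 -37.31908658 200.03176554]
circle [539.68109638 -15.9913765 ] 104 1.7475229580587792
```

Emit:
jog_arm([
  {"dp":[0.6,-0.045,0.065],"turn":[0,0,0],"jaw":1},
  {"dp":[0.7,0,0],"turn":[0,0,0],"jaw":1},
  {"dp":[0.6,0,0],"turn":[0,0,0],"jaw":1},
  {"dp":[0,0,0],"turn":[0,0,0],"jaw":1},
  {"dp":[0,0,0],"turn":[0,0,0],"jaw":1},
])

```text
t: 8.18
tcp_pos: [540.2, 43.3, 164.9]
tcp_rot: [171.1, 89.9, 171.4]
contact_force: [0.5, 0.4, -1.9]
grip_width: 0.124
```

Emit:
jog_arm([
  {"dp":[0,0,0],"turn":[0,0,0],"jaw":1},
  {"dp":[0,0,0],"turn":[0,0,0],"jaw":1},
  {"dp":[0,0,0],"turn":[0,0,0],"jaw":1},
  {"dp":[0,0,0],"turn":[0,0,0],"jaw":1},
])

```text
t: 8.52
tcp_pos: [541.5, 43.2, 166.1]
tcp_rot: [22.3, 90.0, 22.6]
contact_force: [-0.6, 0.1, -2.5]
grip_width: 0.127
```

```bash
python3 -c "
from plan import *
plan(*place(65),N=2)
for n in('scene',):
    p,d=camera(n);np.savez(f'{n}6.npz',p=p,d=d);cv2.imwrite(f'pics/{n}6.png',cv2.resize(p[170:260,180:270,::-1],None,fx=6,fy=6,interpolation=cv2.INTER_CUBIC))
from cov import cover
cover(6,get_obs()['tcp_pos'][2]-8.5,(180,242,180,250))
"
```

```text
from [541.5  43.2 166.1] N 2 dp [ 0.065  0.008 -0.03 ] turn [-0.023  0.005 -0.002]
[[541, 43, 165]]
plate [202 192  25  30 446] ((542.3113403320312, -19.537189483642578), (93.02263641357422, 62.84572219848633), 0.8356093764305115) [495.98282 -50.65402] [589.24084   12.198691]
blue plane z 162.62343419927208 slope deg [0.15757978 0.03119704] 785 1.6669246553028794 at [567.32145079 -39.28192043 162.62331818]
circle [541.81626    -17.20805224] 104 1.538303876348979
```

View pics/scene6.png

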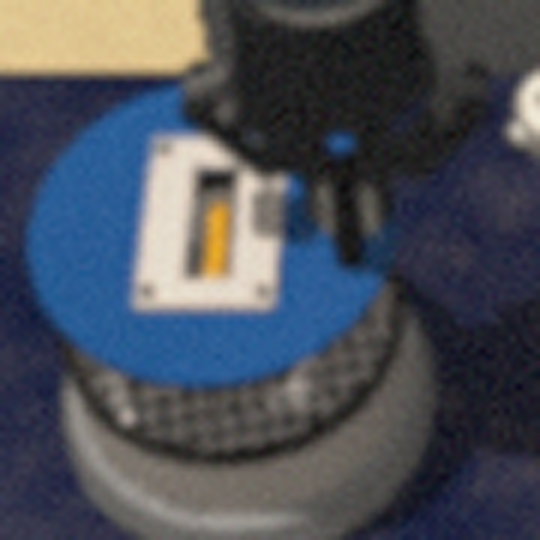

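Emit:
jog_arm([
  {"dp":[0.3,0,0],"turn":[0,0,0],"jaw":1},
  {"dp":[0.4,0,0],"turn":[0,0,0],"jaw":1},
  {"dp":[0.4,0,0],"turn":[0,0,0],"jaw":1},
  {"dp":[0.4,0,0],"turn":[0,0,0],"jaw":1},
  {"dp":[0,0,0],"turn":[0,0,0],"jaw":1},
])

```text
t: 8.98
tcp_pos: [539.1, 43.3, 132.7]
tcp_rot: [173.3, 89.7, 173.6]
contact_force: [-0.4, -0.1, -3.1]
grip_width: 0.117
```

Emit:
jog_arm([
  {"dp":[0.2,0,0],"turn":[0,0,0],"jaw":1},
  {"dp":[0,0,0],"turn":[0,0,0],"jaw":1},
  {"dp":[0,0,0],"turn":[0,0,0],"jaw":1},
  {"dp":[0,0,0],"turn":[0,0,0],"jaw":1},
])

```text
t: 9.32
tcp_pos: [541.2, 43.2, 131.6]
tcp_rot: [109.9, 90.0, 110.2]
contact_force: [0.1, 0.6, -3.0]
grip_width: 0.125
```

```bash
python3 -c "
from plan import *
plan(*place(30),N=2)
for n in('scene',):
    p,d=camera(n);np.savez(f'{n}7.npz',p=p,d=d);cv2.imwrite(f'pics/{n}7.png',cv2.resize(p[170:260,180:270,::-1],None,fx=6,fy=6,interpolation=cv2.INTER_CUBIC))
from cov import cover
cover(7,get_obs()['tcp_pos'][2]-8.5,(180,252,180,250))
"
```

```text
from [541.2  43.2 131.6] N 2 dp [ 0.079  0.007 -0.023] turn [-0.023 -0.001 -0.002]
[[541, 43, 130]]
plate [204 200  24  29 413] ((543.4187622070312, -19.613590240478516), (90.94833374023438, 62.69600296020508), 0.7809126973152161) [498.07968  -50.725525] [588.9173    12.137117]
blue plane z 128.2252076257357 slope deg [-0.04132284  0.0016217 ] 778 1.896394548017324 at [566.89640787 -39.67384354 128.22525552]
circle [541.87119685 -17.13534323] 105 1.6286114359080393
```

View pics/scene7.png

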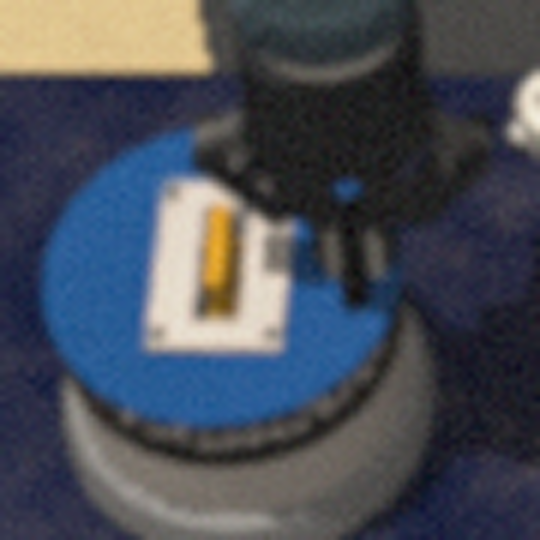

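Emit:
jog_arm([
  {"dp":[0.3,0,0],"turn":[0,0,0],"jaw":1},
  {"dp":[0.3,0,0],"turn":[0,0,0],"jaw":1},
  {"dp":[0.3,0,0],"turn":[0,0,0],"jaw":1},
  {"dp":[0.25,0,0],"turn":[0,0,0],"jaw":1},
  {"dp":[0,0,0],"turn":[0,0,0],"jaw":1},
])

```text
t: 9.78
tcp_pos: [539.6, 43.3, 106.7]
tcp_rot: [172.3, 89.8, 172.6]
contact_force: [-0.8, 0.3, -2.3]
grip_width: 0.125
```

Emit:
jog_arm([
  {"dp":[0,0,0],"turn":[0,0,0],"jaw":1},
  {"dp":[0.05,0,0],"turn":[0,0,0],"jaw":1},
  {"dp":[0.05,0,0],"turn":[0,0,0],"jaw":1},
  {"dp":[0,0,0],"turn":[0,0,0],"jaw":1},
  {"dp":[0,0,0],"turn":[0,0,0],"jaw":1},
])

```text
t: 10.2
tcp_pos: [541.0, 43.2, 106.5]
tcp_rot: [138.1, 90.0, 138.4]
contact_force: [0.3, 0.2, -2.3]
grip_width: 0.125
```

Emit:
jog_arm([
  {"dp":[0.1,0,0],"turn":[0,0,0],"jaw":1},
  {"dp":[0.1,0,0],"turn":[0,0,0],"jaw":1},
  {"dp":[0.1,0,0],"turn":[0,0,0],"jaw":1},
  {"dp":[0,0,0],"turn":[0,0,0],"jaw":1},
  {"dp":[0,0,0],"turn":[0,0,0],"jaw":1},
])

```text
t: 10.62
tcp_pos: [541.0, 43.2, 100.4]
tcp_rot: [150.6, 90.0, 150.9]
contact_force: [0.2, -0.1, -0.9]
grip_width: 0.119
```

Emit:
jog_arm([
  {"dp":[0.05,0,0],"turn":[0,0,0],"jaw":1},
  {"dp":[0,0,0],"turn":[0,0,0],"jaw":1},
  {"dp":[0,0,0],"turn":[0,0,0],"jaw":1},
  {"dp":[0,0,0],"turn":[0,0,0],"jaw":1},
])

```text
t: 10.95
tcp_pos: [541.0, 43.3, 99.8]
tcp_rot: [113.7, 90.0, 114.0]
contact_force: [-1.3, 0.7, 3.8]
grip_width: 0.123
```

```bash
python3 -c "
from plan import *
for n in('scene',):
    p,d=camera(n);np.savez(f'{n}8.npz',p=p,d=d);cv2.imwrite(f'pics/{n}8.png',cv2.resize(p[180:270,180:270,::-1],None,fx=6,fy=6,interpolation=cv2.INTER_CUBIC))
from cov import cover
cover(8,get_obs()['tcp_pos'][2]-8.5,(180,252,180,250))
"
```

```text
plate [205 206  25  29 356] ((542.10546875, -18.82767105102539), (92.30931091308594, 63.93070983886719), 0.7045192718505859) [496.13428 -51.02365] [588.6088    13.346619]
blue plane z 96.47892947964168 slope deg [ 0.11542581 -0.1932452 ] 750 1.944001928775231 at [564.99565253 -39.90066436  96.47892948]
circle [541.26265573 -17.03979764] 102 1.6787725125725645
```

View pics/scene8.png

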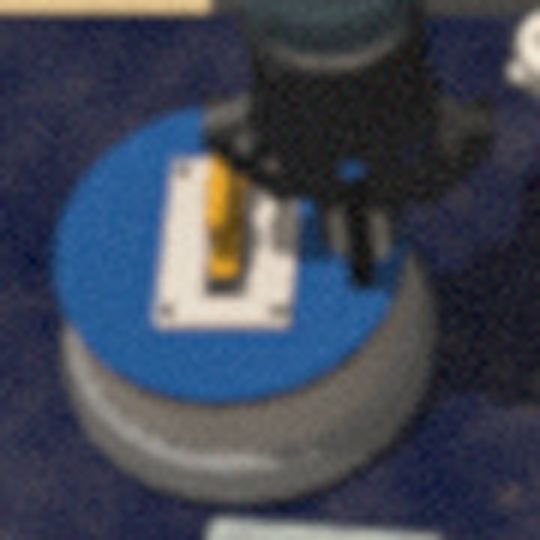

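The cover is seated. Its blue plane is at z≈96.5, so the origin is near 90. The plate centre (542.1,-18.8) matches the ring centre from the same camera, and the nut stands up through the slot at crop (225,220). I'll ease off slightly and release.

Emit:
jog_arm([
  {"dp":[-0.03,0,0],"turn":[0,0,0],"jaw":1},
  {"dp":[0,0,0],"turn":[0,0,0],"jaw":0.5},
  {"dp":[0,0,0],"turn":[0,0,0],"jaw":0.3},
  {"dp":[0,0,0],"turn":[0,0,0],"jaw":0.3},
  {"dp":[0,0,0],"turn":[0,0,0],"jaw":0.3},
])

```text
t: 11.42
tcp_pos: [540.9, 43.2, 99.7]
tcp_rot: [164.9, 89.9, 165.2]
contact_force: [-0.5, 0.1, 0.2]
grip_width: 0.349
```

Emit:
jog_arm([
  {"dp":[-0.2,0,0],"turn":[0,0,0],"jaw":0.3},
  {"dp":[-0.7,0,0],"turn":[0,0,0],"jaw":0.3},
  {"dp":[-0.9,0,0],"turn":[0,0,0],"jaw":0.3},
  {"dp":[-0.9,0,0],"turn":[0,0,0],"jaw":0.3},
  {"dp":[-0.9,0,0],"turn":[0,0,0],"jaw":0.3},
])

```text
t: 11.83
tcp_pos: [540.7, 43.2, 172.8]
tcp_rot: [162.7, 89.9, 163.0]
contact_force: [-0.5, -0.8, -0.0]
grip_width: 0.351
```

Emit:
jog_arm([
  {"dp":[-0.3,0,0],"turn":[0,0,0],"jaw":0.3},
  {"dp":[0,0,0],"turn":[0,0,0],"jaw":0.3},
  {"dp":[0,0,0],"turn":[0,0,0],"jaw":0.3},
  {"dp":[0,0,0],"turn":[0,0,0],"jaw":0.3},
  {"dp":[0,0,0],"turn":[0,0,0],"jaw":0.3},
])

```text
t: 12.25
tcp_pos: [540.0, 43.3, 176.6]
tcp_rot: [171.5, 89.8, 171.8]
contact_force: [0.1, 0.3, -0.3]
grip_width: 0.345
```

```bash
cat >> plan.py <<'E'
def nut(z,yaw=0.5,c=(540.8,-18.5)):
    return np.array([c[0],c[1],z]),tool(coverM(yaw+90,0))
E
python3 -c "
from plan import *
plan(*nut(170))
for n in('scene',):
    p,d=camera(n);np.savez(f'{n}9.npz',p=p,d=d);cv2.imwrite(f'pics/{n}9.png',cv2.resize(p[180:270,180:270,::-1],None,fx=6,fy=6,interpolation=cv2.INTER_CUBIC))
from cov import cover
cover(9,90,(180,252,180,250))
"
```

```text
from [540.   43.3 176.6] N 4 dp [ 0.082 -0.772  0.005] turn [-0.012 -0.011 -0.002]
[[540, 28, 175]]
plate [205 206  26  29 464] ((541.2761840820312, -18.815872192382812), (92.45840454101562, 64.45861053466797), 0.7045229077339172) [494.7102  -51.27546] [587.7234   13.17671]
blue plane z 96.96764634426856 slope deg [0.01330871 0.00617067] 772 1.8964074952222794 at [557.78942945 -39.33775253  96.96768834]
circle [540.78305972 -17.88684507] 121 1.9519753542997402
```

View pics/scene9.png

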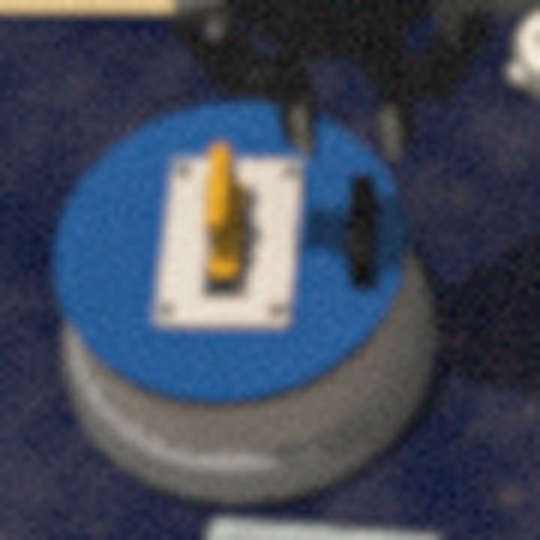

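The cover lies level and free, with the open fingers above it near crop (345,130) and the brass nut through the slot at (222,200). Moving over the nut.

Emit:
jog_arm([
  {"dp":[0,-0.775,0.01],"turn":[-0.01,0,0],"jaw":0.3},
  {"dp":[0,-0.775,0.01],"turn":[-0.01,0,0],"jaw":0.3},
  {"dp":[0,-0.775,0.01],"turn":[-0.01,0,0],"jaw":0.3},
  {"dp":[0,-0.775,0.01],"turn":[0,0,0],"jaw":0.3},
  {"dp":[0,0,0],"turn":[0,0,0],"jaw":0.3},
])

```text
t: 12.72
tcp_pos: [541.8, -21.0, 177.1]
tcp_rot: [-160.6, 89.9, -160.3]
contact_force: [0.2, 0.4, -0.5]
grip_width: 0.353
```

Emit:
jog_arm([
  {"dp":[0,0,0],"turn":[0,0,0],"jaw":0.3},
  {"dp":[0,0,0],"turn":[0,0,0],"jaw":0.3},
  {"dp":[0,0,0],"turn":[0,0,0],"jaw":0.3},
  {"dp":[0,0,0],"turn":[0,0,0],"jaw":0.3},
  {"dp":[0,0,0],"turn":[0,0,0],"jaw":0.3},
])

```text
t: 13.13
tcp_pos: [542.1, -18.1, 177.9]
tcp_rot: [147.5, 89.9, 147.9]
contact_force: [-0.1, -0.1, 0.1]
grip_width: 0.349
```

```bash
python3 -c "
from plan import *
plan(*nut(119),N=4);print(get_obs()['joints'])
for n in('scene',):
    p,d=camera(n);cv2.imwrite(f'pics/{n}10.png',cv2.resize(p[160:270,170:270,::-1],None,fx=5,fy=5,interpolation=cv2.INTER_CUBIC))
"
```

```text
from [542.1 -18.1 177.9] N 4 dp [ 0.736 -0.005 -0.016] turn [-0.001 -0.003 -0.002]
[[542, -18, 163]]
[-8.63032077e+00  1.90642249e+01 -7.05740466e+00  6.39265193e+01
  2.08580920e-02 -9.11772407e+00]
```

View pics/scene10.png

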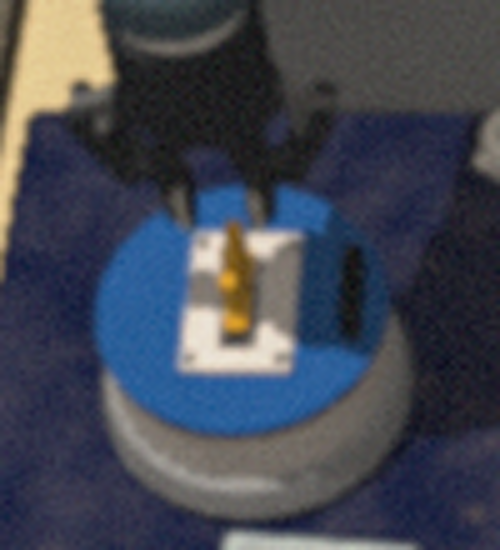

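The open fingers straddle the nut: tips at (180,205) and (258,205), nut at (232,250). Descending.

Emit:
jog_arm([
  {"dp":[0.73,0,-0.016],"turn":[0,0,0],"jaw":0.3},
  {"dp":[0.73,0,-0.016],"turn":[0,0,0],"jaw":0.3},
  {"dp":[0.73,0,-0.016],"turn":[0,0,0],"jaw":0.3},
  {"dp":[0.68,0,-0.016],"turn":[0,0,0],"jaw":0.3},
  {"dp":[0,0,0],"turn":[0,0,0],"jaw":0.3},
])

```text
t: 13.6
tcp_pos: [538.7, -18.2, 117.9]
tcp_rot: [168.3, 89.7, 168.8]
contact_force: [0.5, 0.1, -1.0]
grip_width: 0.349
```

Emit:
jog_arm([
  {"dp":[0,0,0],"turn":[0,0,0],"jaw":0.3},
  {"dp":[0,0,0],"turn":[0,0,0],"jaw":0.3},
  {"dp":[0,0,0],"turn":[0,0,0],"jaw":0.3},
  {"dp":[0,0,0],"turn":[0,0,0],"jaw":0.3},
  {"dp":[0,0,0],"turn":[0,0,0],"jaw":0.3},
])

```text
t: 14.02
tcp_pos: [541.5, -18.8, 121.4]
tcp_rot: [5.9, 90.0, 6.3]
contact_force: [0.2, 0.4, -0.5]
grip_width: 0.354
```

```bash
python3 -c "
from plan import *
plan(*nut(119),N=1);print(get_obs()['tcp_pos'])
for n in('scene',):
    p,d=camera(n);cv2.imwrite(f'pics/{n}11.png',cv2.resize(p[160:270,170:270,::-1],None,fx=5,fy=5,interpolation=cv2.INTER_CUBIC))
"
```

```text
from [541.5 -18.8 121.4] N 1 dp [ 0.118  0.017 -0.034] turn [-0.015  0.012 -0.001]
[[541, -18, 119]]
[541.48150069 -18.83753491 121.35820707]
```

View pics/scene11.png

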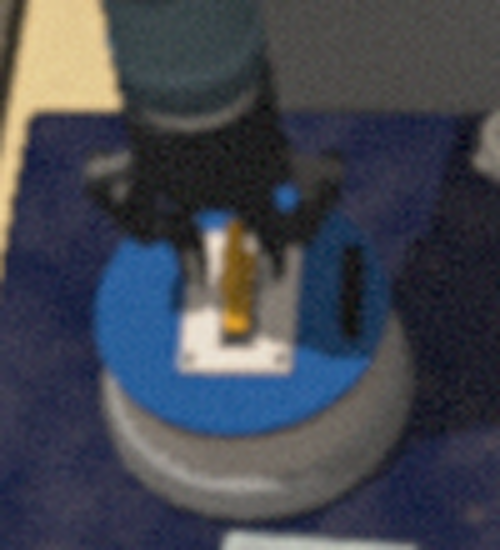

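Emit:
jog_arm([
  {"dp":[0.1,0.01,-0.03],"turn":[0,0,0],"jaw":0.3},
  {"dp":[0,0,0],"turn":[0,0,0],"jaw":0.7},
  {"dp":[0,0,0],"turn":[0,0,0],"jaw":1},
  {"dp":[0,0,0],"turn":[0,0,0],"jaw":1},
  {"dp":[0,0,0],"turn":[0,0,0],"jaw":1},
], force=50)

```text
t: 14.48
tcp_pos: [540.0, -19.3, 118.6]
tcp_rot: [-132.3, 89.9, -131.8]
contact_force: [-0.7, -2.0, 0.1]
grip_width: 0.107
```

Emit:
jog_arm([
  {"dp":[0.01,0,0],"turn":[1,0,0],"jaw":1},
  {"dp":[0.01,0,0],"turn":[1,0,0],"jaw":1},
  {"dp":[0.01,0,0],"turn":[1,0,0],"jaw":1},
  {"dp":[0.01,0,0],"turn":[1,0,0],"jaw":1},
  {"dp":[0.01,0,0],"turn":[1,0,0],"jaw":1},
])

```text
t: 14.9
tcp_pos: [540.1, -19.0, 117.6]
tcp_rot: [-127.8, 89.9, -147.5]
contact_force: [-1.4, -3.4, 1.0]
grip_width: 0.105
```

```bash
cat > st.py <<'E'
from plan import *
o=get_obs();p,M=cur();print(o["t"],p.round(1),"az y",np.degrees(np.arctan2(M[1,1],M[0,1])).round(2),"tilt",(M[:,0]).round(3),"F",o["contact_force"].round(1),"T",o["torque"].round(3),"J",o["joints"].round(1),o["grip_width"])
E
python3 st.py
```

```text
14.9 [540.1 -19.  117.6] az y 70.23 tilt [-0.001 -0.001 -1.   ] F [-1.4 -3.4  1. ] T [-0.549  0.231  0.083] J [ -8.7  21.2 -13.4  55.5  -0.   11.1] 0.10487649514793289
```

Emit:
jog_arm([
  {"dp":[0.01,0,0],"turn":[1,0,0],"jaw":1},
  {"dp":[0.01,0,0],"turn":[1,0,0],"jaw":1},
  {"dp":[0.01,0,0],"turn":[1,0,0],"jaw":1},
  {"dp":[0.01,0,0],"turn":[1,0,0],"jaw":1},
  {"dp":[0.01,0,0],"turn":[1,0,0],"jaw":1},
])

```text
t: 15.32
tcp_pos: [540.2, -18.8, 116.5]
tcp_rot: [-133.8, 90.0, -173.6]
contact_force: [-1.0, -2.4, -0.2]
grip_width: 0.106
```

Emit:
jog_arm([
  {"dp":[0.01,0,0],"turn":[1,0,0],"jaw":1},
  {"dp":[0.01,0,0],"turn":[1,0,0],"jaw":1},
  {"dp":[0.01,0,0],"turn":[1,0,0],"jaw":1},
  {"dp":[0.01,0,0],"turn":[1,0,0],"jaw":1},
  {"dp":[0.01,0,0],"turn":[1,0,0],"jaw":1},
])

```text
t: 15.73
tcp_pos: [540.4, -18.7, 115.6]
tcp_rot: [-150.5, 90.0, 149.7]
contact_force: [-0.5, -0.5, 1.5]
grip_width: 0.106
```

```bash
python3 st.py
```

```text
15.7333 [540.4 -18.7 115.6] az y 30.24 tilt [-0.  0. -1.] F [-0.5 -0.5  1.5] T [-0.346  0.073  0.126] J [ -8.7  21.3 -13.5  55.2   0.   51.1] 0.10552898188732115
```

Emit:
jog_arm([
  {"dp":[0.01,0,0],"turn":[1,0,0],"jaw":1},
  {"dp":[0.01,0,0],"turn":[1,0,0],"jaw":1},
  {"dp":[0,0,0],"turn":[0,0,0],"jaw":1},
  {"dp":[0,0,0],"turn":[0,0,0],"jaw":1},
])

```text
t: 16.07
tcp_pos: [540.5, -18.6, 115.3]
tcp_rot: [-167.3, 90.0, 125.2]
contact_force: [0.2, -2.4, 0.6]
grip_width: 0.109
```

```bash
python3 st.py;  python3 -c "
from plan import *
for n in('scene',):
    p,d=camera(n);cv2.imwrite(f'pics/{n}12.png',cv2.resize(p[160:270,170:270,::-1],None,fx=5,fy=5,interpolation=cv2.INTER_CUBIC))
"
```

```text
16.0667 [540.5 -18.6 115.3] az y 22.51 tilt [-0.  0. -1.] F [ 0.2 -2.4  0.6] T [-0.39  -0.044 -0.079] J [ -8.7  21.3 -13.6  55.2   0.   58.8] 0.1087173344043028
```

View pics/scene12.png

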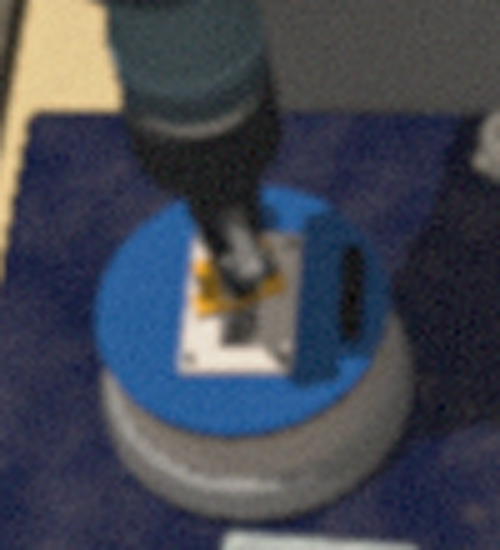

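The nut has turned about 68° with the gripper, and its foot now lies across the slot at about (235,290). Continuing in small steps.

Emit:
jog_arm([
  {"dp":[0.01,0,0],"turn":[1,0,0],"jaw":1},
  {"dp":[0.01,0,0],"turn":[1,0,0],"jaw":1},
  {"dp":[0.01,0,0],"turn":[1,0,0],"jaw":1},
  {"dp":[0,0,0],"turn":[0,0,0],"jaw":1},
])

```text
t: 16.45
tcp_pos: [540.6, -18.6, 114.7]
tcp_rot: [152.0, 90.0, 72.5]
contact_force: [0.8, -1.5, 1.3]
grip_width: 0.102
```

```bash
python3 st.py
```

```text
16.45 [540.6 -18.6 114.7] az y 10.44 tilt [ 0.  0. -1.] F [ 0.8 -1.5  1.3] T [-0.345 -0.092 -0.036] J [ -8.7  21.3 -13.6  55.1   0.   70.9] 0.10191160347415483
```

Emit:
jog_arm([
  {"dp":[0.01,0,0],"turn":[1,0,0],"jaw":1},
  {"dp":[0.01,0,0],"turn":[1,0,0],"jaw":1},
  {"dp":[0,0,0],"turn":[0,0,0],"jaw":1},
])

```text
t: 16.7
tcp_pos: [540.7, -18.6, 114.3]
tcp_rot: [136.0, 90.0, 48.5]
contact_force: [1.3, -2.1, 0.4]
grip_width: 0.107
```

```bash
python3 st.py
```

```text
16.7 [540.7 -18.6 114.3] az y 2.51 tilt [ 0.  0. -1.] F [ 1.3 -2.1  0.4] T [-0.369 -0.17  -0.07 ] J [ -8.7  21.3 -13.6  55.    0.   78.8] 0.1068412969102273
```

Emit:
jog_arm([
  {"dp":[0.01,0,0],"turn":[0.6,0,0],"jaw":1},
  {"dp":[0.01,0,0],"turn":[0.6,0,0],"jaw":1},
])

```text
t: 16.87
tcp_pos: [540.8, -18.6, 114.1]
tcp_rot: [119.5, 90.0, 27.3]
contact_force: [0.3, -2.3, 1.1]
grip_width: 0.104
```

```bash
python3 st.py
```

```text
16.8667 [540.8 -18.6 114.1] az y -2.23 tilt [ 0.  0. -1.] F [ 0.3 -2.3  1.1] T [-0.31  -0.187  0.154] J [ -8.7  21.3 -13.7  55.    0.   83.5] 0.10426806421727418
```

Emit:
jog_arm([
  {"dp":[0.01,0,0],"turn":[0.6,0,0],"jaw":1},
  {"dp":[0.01,0,0],"turn":[0.6,0,0],"jaw":1},
])

```text
t: 17.03
tcp_pos: [540.8, -18.6, 113.8]
tcp_rot: [118.5, 90.0, 21.5]
contact_force: [0.6, -2.0, 2.9]
grip_width: 0.105
```

```bash
python3 st.py;  python3 -c "
from plan import *
for n in('scene',):
    p,d=camera(n);np.savez('scene13.npz',p=p,d=d);cv2.imwrite(f'pics/{n}13.png',cv2.resize(p[190:250,190:260,::-1],None,fx=8,fy=8,interpolation=cv2.INTER_CUBIC))
from cov import cover
cover(13,90,(180,252,180,250))
"
```

```text
17.0333 [540.8 -18.6 113.8] az y -7.03 tilt [ 0.001  0.    -1.   ] F [ 0.6 -2.   2.9] T [-0.353 -0.129  0.176] J [ -8.7  21.4 -13.7  54.9   0.   88.3] 0.10522052989581925
plate [205 219  13  16 132] ((563.4691772460938, -34.246307373046875), (48.52085494995117, 32.442562103271484), 0.6964151859283447) [539.3927  -50.56167] [587.88824  -17.809515]
blue plane z 95.11457795918265 slope deg [ 0.2414738  -0.08778219] 588 1.9089118849293276 at [571.02813385 -46.05158903  95.11481595]
circle [556.52090765 -30.09419726] 33 3.3779947700394715
```

View pics/scene13.png

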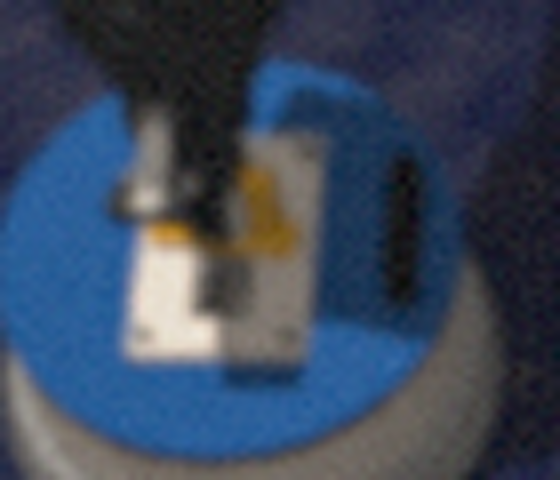

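```bash
python3 -c "
from meas import *
p,d9,C9,h9=load('scene',9);p,d,C,h=load('scene',13)
b=lambda h:(h[...,0]>98)&(h[...,0]<118)&(h[...,1]>110)&(h[...,2]>120)
m=cv2.erode((b(h9)&b(h)&(abs(C9[...,2]-96)<8)&(abs(C[...,2]-96)<8)&(C9[...,0]>545)).astype(np.uint8),np.ones((3,3)))>0
e=(C[...,2]-C9[...,2])[m];print(m.sum(),np.mean(e),np.median(e),e.std()/len(e)**.5)
"
```

```text
360 -1.8135867740405611 -1.8688854432835456 0.14429605334389903
```

The cover has gone down 1.8 mm on the spring ring, just short of its 2 mm stop, so the nut is snug. Release and retract.

Emit:
jog_arm([
  {"dp":[0,0,0],"turn":[0,0,0],"jaw":1},
  {"dp":[0,0,0],"turn":[0,0,0],"jaw":0.6},
  {"dp":[0,0,0],"turn":[0,0,0],"jaw":0.3},
  {"dp":[0,0,0],"turn":[0,0,0],"jaw":0.3},
  {"dp":[0,0,0],"turn":[0,0,0],"jaw":0.3},
])

```text
t: 17.5
tcp_pos: [539.6, -18.2, 112.9]
tcp_rot: [-109.5, 89.9, 153.4]
contact_force: [-1.2, -0.9, -0.7]
grip_width: 0.348
```

Emit:
jog_arm([
  {"dp":[-0.3,0,0],"turn":[0,0,0],"jaw":0.3},
  {"dp":[-0.7,0,0],"turn":[0,0,0],"jaw":0.3},
  {"dp":[-0.9,0,0],"turn":[0,0,0],"jaw":0.3},
  {"dp":[-0.9,0,0],"turn":[0,0,0],"jaw":0.3},
  {"dp":[-0.9,0,0],"turn":[0,0,0],"jaw":0.3},
])

```text
t: 17.92
tcp_pos: [540.0, -18.4, 188.3]
tcp_rot: [-111.0, 89.9, 151.8]
contact_force: [-0.1, -0.4, 1.6]
grip_width: 0.35
```

Emit:
jog_arm([
  {"dp":[-0.9,0,0],"turn":[0,0,0],"jaw":0.3},
  {"dp":[-0.6,0,0],"turn":[0,0,0],"jaw":0.3},
  {"dp":[-0.3,0,0],"turn":[0,0,0],"jaw":0.3},
  {"dp":[0,0,0],"turn":[0,0,0],"jaw":0.3},
  {"dp":[0,0,0],"turn":[0,0,0],"jaw":0.3},
])

```text
t: 18.33
tcp_pos: [540.3, -18.6, 223.2]
tcp_rot: [-115.8, 90.0, 147.0]
contact_force: [0.1, -1.2, -0.2]
grip_width: 0.352
```

```bash
python3 st.py;  python3 -c "
from plan import *
for n in('scene',):
    p,d=camera(n);np.savez('scene14.npz',p=p,d=d);cv2.imwrite(f'pics/{n}14.png',cv2.resize(p[150:300,170:320,::-1],None,fx=4,fy=4,interpolation=cv2.INTER_CUBIC))
from cov import *
cover(14,88,(180,252,180,250))
p,d9,C9,h9=load('scene',9);p,d,C,h=load('scene',14)
b=lambda h:(h[...,0]>98)&(h[...,0]<118)&(h[...,1]>110)&(h[...,2]>120)
m=cv2.erode((b(h9)&b(h)&(abs(C9[...,2]-96)<8)&(abs(C[...,2]-96)<8)).astype(np.uint8),np.ones((3,3)))>0
e=(C[...,2]-C9[...,2])[m];print(m.sum(),np.mean(e),np.median(e),e.std()/len(e)**.5)
"
```

```text
18.3333 [540.3 -18.6 223.2] az y -7.15 tilt [-0.001  0.    -1.   ] F [ 0.1 -1.2 -0.2] T [-0.015 -0.048 -0.022] J [-8.7 17.7 -2.1 70.2  0.  88.5] 0.351813249101872
plate [205 214  22  21 213] ((553.7311401367188, -23.14248275756836), (65.32269287109375, 56.30110168457031), 0.7045250535011292) [521.3838   -51.339336] [586.6951      5.1302214]
blue plane z 95.23958500755309 slope deg [0.08018464 0.07421841] 732 1.953242821371344 at [552.08025693 -45.31411884  95.23965412]
circle [546.56109349 -20.67563568] 52 2.6099517177891087
606 -1.7431245292259954 -1.7590842043954353 0.11034719157667863
```

View pics/scene14.png

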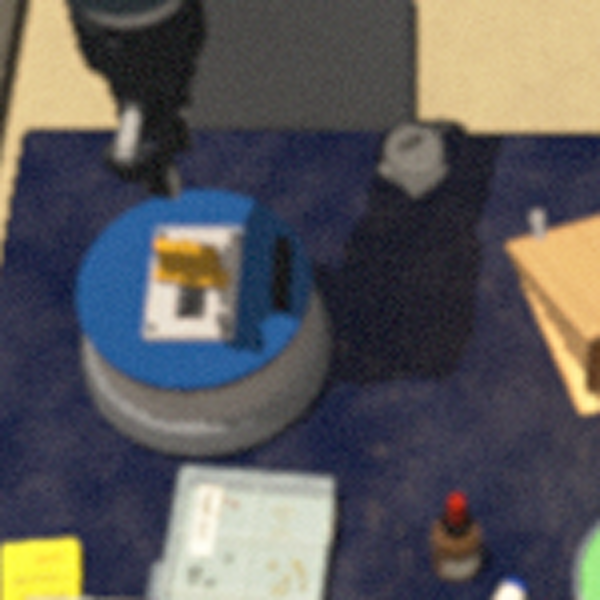

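The nut lies across the slot at crop (190,260), the cover is level and still pressed down 1.75 mm, and the gripper is clear. The bystanders are where they were. Handing in.

```bash
python3 -c "
from rig import *
print(job_done())"
```

```text
the job is handed in; nothing more can be done
None
```

I put the cover on the pan with the wing nut up through its slot, let it go, and turned the nut clockwise about 97° until it was snug. I then pulled the arm clear and handed the job in at about t = 18 s; `job_done()` gives no verdict.

- **Seating:** After I let go, the scene camera put the cover's plate centre within about 1 mm of the pan ring's centre. The cover was level within about 0.1° and its underside was at seat height.
- **Nut:** The torque needed to turn it rose from 0.08 to about 0.18 N m. The cover had gone down 1.8 mm on the spring ring, and it was still 1.75 mm down after I let go. That spring travel should mean roughly 9 N on the cover. I could not read the nut's turn or its contact force directly.
- **Other things:** The tally counter, dropper bottle and sticky notes looked unmoved in the last picture. I judged that by eye, without measuring.
- **Checks that disagreed:**
  - The circle fit to the cover's edge differed from the plate fit by 1–2.5 mm while the gripper or its shadow was in view.
  - At the end, shadow spoiled both the circle and plate fits. I judged final centring by the plate edges still in view, which were within 1 mm of where they had been before tightening.

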